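Seat the plaster mould cover on the sprung jig and hold it down

TASK

Pick up the plaster mould cover (the piece with a rib on top to hold it by) and set it, square with the jig and the same way along, over the jig's sprung plate; slide it along the plate's slot as far as needed, feeling for the locating pin hidden beneath it, until it drops on and lies flat on the plate. Then press the cover down until the sprung plate is fully home, and finish while still holding it pressed down: do not let go. Do not ram the plaster, and leave the other things on the bench where they are.

Things in the scene. Friction and masses are not known exactly. Their poses are not given: they have to be found in the camera images.
- cover_grip (a point): Loose plaster mould cover, 0.25-0.48 kg: a block 120 x 85 x 30 mm thick with an upright rib on top, 90 mm long (x), 28 mm thick (y), from 30 to 72 mm above the underside. This point is inside the rib at the cover's centre, 52 mm above the underside; x along rib and block, z up. Hold it by the rib, fingers closing along y. Either way round is equal. Not reported while the fingers hold it.
- cover_socket (a point): Mouth of the round socket in the middle of the cover's underside, straight below the rib point (52 mm): 17 mm wide, 30 mm deep, mouth flared by 3 mm all round. Out of sight while the cover stands.
- plate_mid (a point): Centre of the top face of the jig's sprung, level aluminium plate, 164 (x) x 100 (y) x 12 mm; x along the plate and its slot, z up. With nothing pressing it its top is 40 mm above the bench. A slot 60 mm long, 15 mm wide runs along x through its middle.
- jig: The jig's fixed plywood base, 180 x 110 x 20 mm, origin under its centre, x along the slot. A steel pin fixed to it stands up through the slot on its centre line, anywhere from 18 mm to the -x side to 18 mm to the +x side of the plate's middle; not reported. Pin 11 mm thick, its top 5 mm tapering to a 6 mm flat tip, 8 mm above the raised plate: a cover that has not found it rides 8 mm high.
- plate (a joint): How far the sprung plate is pressed down, in m: 0 raised, 0.006 fully home on its stop. It carries the cover's weight without sinking; pressing it home takes about 12 N in all (the cover's weight helps), and it springs up again if let go. The pin stays fixed while the plate goes down.
- block: Bystander: loose plain plaster block without a rib, 100 x 70 x 45 mm high, origin at the centre of its underside.
- knob_form: Bystander: small plaster cone form, 68 mm across its foot, 36 mm high, origin under its centre.
- jar: Bystander: clear jar with white cap, 84 mm across, 110 mm high, origin under its centre.
- clip_a: Bystander: black binder clip, 41 x 30 mm, 35 mm high, origin under its centre.
- clip_b: Bystander: a second such binder clip, origin under its centre.
- brush: Bystander: brush lying on the bench, less than 250 mm long.
- cup: Bystander: white open cup, 80 mm across, 85 mm high, origin under its centre.
There are look-alikes about, which are no part of the job. What is shaped like the jig but red is not meant.

How it is judged:
On the way, in this order (a step that is already met when the one before it is completed fails the run):
1. the cover is lifted and held above the bench (height (world z) of cover_grip above 0.075 m and contact force between the fingers and cover above 1 N), for 0.1 s.
2. the cover has dropped on the pin and lies flat and square on the plate (z of cover_grip in the frame of plate_mid between 0.0495 and 0.0545 m and y of cover_grip in the frame of plate_mid between -0.008 and 0.008 m and x of cover_grip in the frame of plate_mid between -0.03 and 0.03 m and angle between cover_grip's own z axis and vertical below 0.06 rad and angle between the x axis of cover_grip and the x axis of plate_mid, either way round below 0.14 rad).
At the end, for the whole second after the job is handed in: Robot still pressing the cover (over 1 N): plate down at least 4.5 of 6 mm; cover flat on it (rib point 49.5-54.5 mm above plate, tilt < 0.06 rad), pin in socket, within 8 mm of the slot line and 30 mm of the plate middle, square within 0.14 rad (all of step 2 and value of joint plate above 0.0045 m and contact force between any of the fingers, the arm and cover above 1 N); the arm keeps its last pose, push and grip.
It fails at once if the cover is rammed onto the jig (over 90 N) (contact force between cover and jig above 90 N or contact force between cover and pin above 90 N).
It fails at once if another thing on the bench is shifted by more than 30 mm (distance of any of block, knob_form, jar, clip_a, clip_b, brush, cup from where it was at the start of the episode above 0.03 m).
It also fails if it takes over 51 s, if anything falls off the work surface, if the arm or the gripper's body presses on something with over 40 N, if the wrist force passes 120 N, or if a joint passes its speed limit or range.

ROBOT

A 6-joint arm with a two-finger parallel gripper is mounted at the origin on the work surface. World frame = base frame: x ahead of the robot, y to its left, z up, the work surface at z = 0. Lengths are in m, angles in rad, forces in N, time in s.
With the tool pointing down it reaches from about 0.275 to 0.875 m from the base axis. Payload 12.5 kg.
Tool frame: the origin (TCP) lies on the centre line of the jaws, within the pads' length; the fingertips stand r.finger_overhang ahead of it and the grasp point (between the pads) lies 3 mm ahead of it (r.finger_overhang is the distance from the TCP to the fingertips, in m); z points along the fingers, y is the direction in which the jaws open and shut (so a half turn about z gives the same grasp; the last joint's range is limited). The gripper opens to 85 mm and grips with 20 to 120 N. Pads are 22 mm wide; open, the fingers measure 114 mm over their backs; the gripper's body (76 mm by 85 mm) begins 54 mm behind the grasp point. The pads swing forward as they close: fully open they stand 13 mm farther back than shut.
Start: joints at [-1.239, 0.351, 1.652, -0, 1.139, -0.085], TCP at [0.223, -0.503, 0.253] pointing down, gripper open.
Joint ranges: [-2.75, 2.75], [-0.79, 2.1], [0.01, 2.65], [-1.57, 4.71], [0.07, 3.14], [-2.87, 2.87]. Speed limits (rad/s): [2.22, 2.22, 2.79, 3.14, 3.14, 3.14].

INTERFACE

Orientations are given as a unit quaternion [x, y, z, w].
In Python, from cell import r, optics gives the robot as it stands. The module is installed in compiled form; this text tells all that it offers. Calls block until the motion is done:
- r.move_to(position, orientation): joint-space move of the TCP to a pose.
- r.move_linear(position, rot=None, vel=0.15): straight line of the TCP; rot=None keeps the orientation; vel is the mean speed in m/s.
- r.set_joints(angles): joint-space move.
- r.set_gripper(opening, squeeze=None): opening from 0.0 (shut) to 1.0 (fully open); squeeze is the grip in N (None keeps the last); returns when the fingers have stopped.
- r.sleep(seconds).
- r.inverse_kinematics(position, orientation): joint angles nearest the present ones, or None.
- optics.get_image(name): name is "scene" or "side" or "wrist"; returns a dict with "pixels" (420x560x3 uint8, red, green, blue), "depth" (420x560 float32, m along the optical axis (not along the pixel's ray), 0 where there is no reading), "fx", "fy", "cx", "cy" (pixels), "D" ([k1, k2, p1, p2, k3] as OpenCV has them; the pictures are not rectified), "camera_from_world" (4x4, takes a point from world to camera coordinates); the wrist camera has in their place "mount" (4x4, takes a point from camera to tool coordinates, whose origin is the TCP and whose axes are the flange's). Camera axes: x right, y down, z forward; pixel columns grow to the right and rows downward; lengths in m; the calibration is good to about 2 mm. A picture is of the moment at which its call begins: read the wrist's pose just before it.
A pose or a line that the arm cannot do raises r.PlanningError and nothing moves.
- r.hand_in(): hands the job in, once; it reports no verdict.
Readings, each from a call of its own:
- r.current_t(): time.
- r.current_q(): joint angles.
- r.current_qvel(): joint speeds.
- r.current_effort(): joint torques, N m.
- r.current_tool_pos(): TCP position.
- r.current_ee_rot(): TCP orientation.
- r.current_contact_force(): force on the tool from outside, world axes, zero at the start.
- r.current_torque(): the same for the moment, N m.
- r.current_opening(): opening from 0.0 (shut) to 1.0 (fully open).
Only numpy, scipy, OpenCV 4.12 (cv2) and the standard library are available. Lean on these libraries where they do the work, as an engineer would, in place of code of your own. Each camera call takes 0.05 s, during which the arm holds its last target.

## Working session

There is one attempt and no reset: what is moved stays moved. The work goes in short steps, each a Python script; the robot and the scene stay as the last script left them, time stands still between calls to the robot, and variables do not carry over. Pictures are saved under pics/ and viewed, and the job is handed in when it is done.

```bash
mkdir -p pics
python3 - <<'E'
from cell import r, optics
import cv2, numpy as np
print(r.current_t(), r.finger_overhang, r.current_tool_pos(), r.current_ee_rot(), r.current_contact_force())
for n in ("scene","side","wrist"):
    im=optics.get_image(n)
    cv2.imwrite(f"pics/{n}0.png",im["pixels"][:,:,::-1])
    np.savez(f"{n}0.npz",**im)
    print(n,im["fx"],im["fy"],im["cx"],im["cy"],im["D"])
    print(im.get("camera_from_world",im.get("mount")))
print(r.current_t())
E
```

```text
0.0 0.022 [ 0.22256983 -0.5026222   0.2527426 ] [ 9.78362854e-01  2.06895575e-01 -7.99655807e-05 -5.84047859e-04] [ 1.08069603 -0.19348589  0.14454725]
scene 467.90327158418285 467.90327158418285 280.02109838101455 202.42653955443748 [0.02729863 0.         0.         0.         0.        ]
[[-0.2415786   0.97037102 -0.00445667  0.12780252]
 [ 0.64176821  0.15632311 -0.75079734 -0.2991988 ]
 [-0.7278553  -0.18423672 -0.66051759  1.65320174]
 [ 0.          0.          0.          1.        ]]
side 451.92883690341193 451.92883690341193 272.2340212672912 204.52313175223335 [0.04318797 0.         0.         0.         0.        ]
[[-0.99529108 -0.09567789  0.01553732  0.51629573]
 [-0.07564353  0.66643445 -0.74171637  0.09479944]
 [ 0.06061125 -0.73939899 -0.67053368  1.20164852]
 [ 0.          0.          0.          1.        ]]
wrist 343.2585105671896 343.2585105671896 278.470679825846 209.1877215324635 [-0.00022527  0.          0.          0.          0.        ]
[[-7.28863571e-04 -9.65897512e-01 -2.58923666e-01  6.55547413e-02]
 [ 9.99999370e-01 -9.25160399e-04  6.36276393e-04  2.13302731e-03]
 [-8.54123707e-04 -2.58923039e-01  9.65897578e-01 -1.20766199e-01]
 [ 0.00000000e+00  0.00000000e+00  0.00000000e+00  1.00000000e+00]]
0.15
```

View pics/scene0.png

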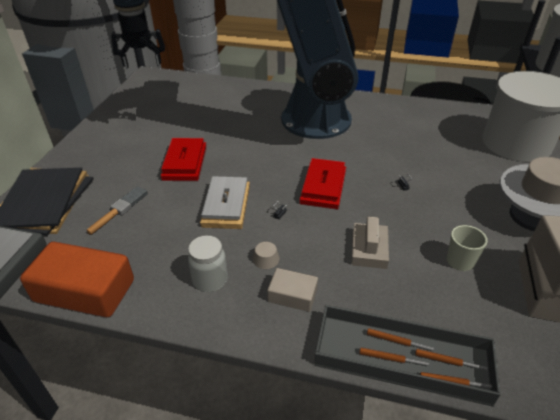

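View pics/side0.png

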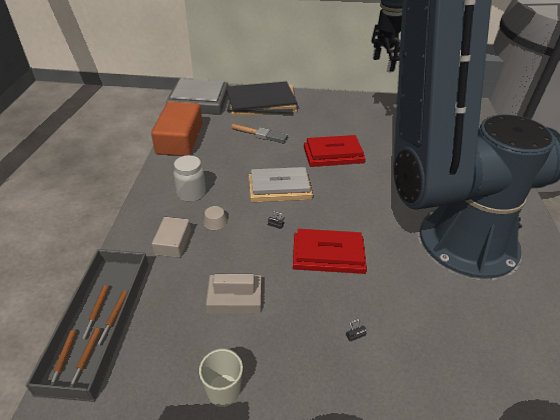

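View pics/wrist0.png

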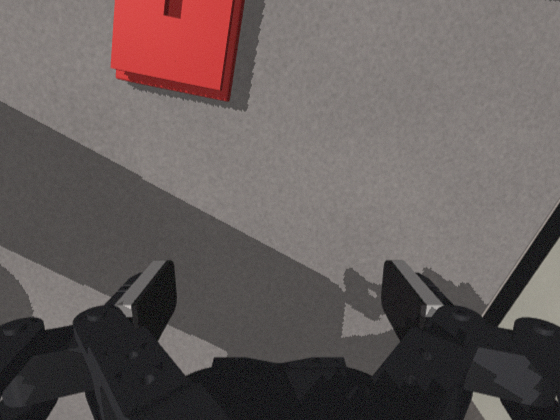

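The scene view shows these candidates:
- **Cover:** the ribbed piece at scene (371,242), side (235,290). The plain block at scene (293,288) has no rib, so it isn't the cover.
- **Jig:** the grey plate on plywood at scene (227,200), side (280,183). The two red ones, at scene (184,158) and (323,182), are look-alikes.

Next I'll measure both and check them in enlarged crops.

```bash
cat > h.py <<'E'
import numpy as np, cv2
def cloud(im,T=None):
    K=np.array([[im["fx"],0,im["cx"]],[0,im["fy"],im["cy"]],[0,0,1]],float)
    h,w=im["depth"].shape
    u,v=np.meshgrid(np.arange(w),np.arange(h))
    n=cv2.undistortPoints(np.stack([u,v],-1).reshape(-1,1,2).astype(np.float64),K,np.array(im["D"],float)).reshape(h,w,2)
    d=im["depth"].astype(float)
    P=np.concatenate([n*d[...,None],d[...,None]],-1)
    if T is None: T=np.linalg.inv(im["camera_from_world"])
    W=P@T[:3,:3].T+T[:3,3]
    W[d==0]=np.nan
    return W
def rect(W,box,z0,z1):
    u0,v0,u1,v1=box
    S=W[v0:v1,u0:u1].reshape(-1,3); S=S[(S[:,2]>z0)&(S[:,2]<z1)]
    if len(S)<8: return None
    c,s,a=cv2.minAreaRect((S[:,:2]*1000).astype(np.float32))
    b=cv2.boxPoints((c,s,a)); e=[b[1]-b[0],b[2]-b[1]]; l=max(e,key=np.linalg.norm)
    ang=np.degrees(np.arctan2(l[1],l[0]))
    ang=(ang+90)%180-90
    return len(S),np.round(c,1),np.round(sorted(s),1),round(float(ang),1),np.round(np.median(S[:,2])*1000,1), np.round(np.median(S[:,:2],0)*1000,1)
E
python3 - <<'E'
from h import *
B={"scene":{"cover":(340,205,400,275),"plate":(190,165,265,238)},"side":{"cover":(195,262,275,320),"plate":(236,155,325,212)}}
cr=[]
for n in ("scene","side"):
    im=dict(np.load(n+"0.npz")); W=cloud(im)
    for k,(z0,z1) in {"cover":(.062,.082),"plate":(.034,.046)}.items():
        print(n,k,rect(W,B[n][k],z0,z1))
    print(n,"coverbody",rect(W,B[n]["cover"],.02,.04))
    for k in B[n]:
        u0,v0,u1,v1=B[n][k]; cr.append(cv2.resize(im["pixels"][v0-5:v1+5,u0-5:u1+5,::-1],(390,290),interpolation=cv2.INTER_CUBIC))
cv2.imwrite("pics/crops.png",np.vstack([np.hstack(cr[:2]),np.hstack(cr[2:])]))
E
```

```text
scene cover (324, array([587.5, 245.9]), array([26.9, 91.2]), 5.5, np.float64(68.9), array([593. , 246.4]))
scene plate (1392, array([ 499.1, -198.1]), array([174.8, 217.6]), 10.5, np.float64(36.9), array([ 523. , -157.3]))
scene coverbody (935, array([586. , 246.5]), array([ 85.1, 127.5]), 5.4, np.float64(27.4), array([605.2, 244.1]))
side cover (465, array([583.3, 248.7]), array([28.8, 88.6]), 6.6, np.float64(70.3), array([582.2, 251.6]))
side plate (1244, array([ 465.4, -152.3]), array([193.4, 265.4]), 27.2, np.float64(38.4), array([ 510.5, -152.4]))
side coverbody (1043, array([583.2, 247.9]), array([ 88.4, 119.4]), 6.4, np.float64(29.1), array([575.9, 269.3]))
```

View pics/crops.png

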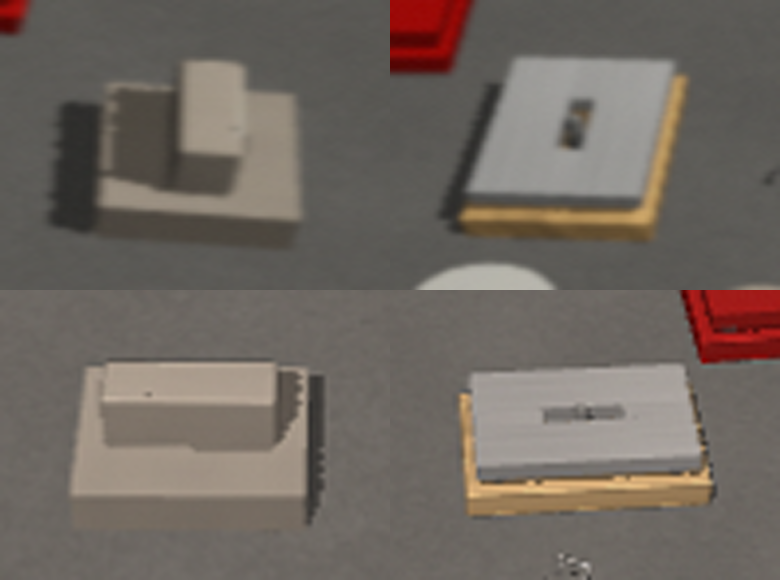

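The crops confirm both: the ribbed cover, about 90 x 28 mm at the rib, and the grey slotted plate on plywood. The red neighbour and the cap got into the plate measurement, so I'll redo it with a colour mask.

Run:
```python
from h import *
B={"scene":(190,165,265,238),"side":(236,155,325,212)}
for n in B:
    im=dict(np.load(n+"0.npz")); W=cloud(im)
    u0,v0,u1,v1=B[n]
    hsv=cv2.cvtColor(im["pixels"],cv2.COLOR_RGB2HSV)
    m=((hsv[...,1]<45)&(hsv[...,2]>110)&(W[...,2]>.03)&(W[...,2]<.05)).astype(np.uint8)
    q=np.zeros_like(m); q[v0:v1,u0:u1]=m[v0:v1,u0:u1]
    nl,l,st,c=cv2.connectedComponentsWithStats(q)
    i=1+np.argmax(st[1:,4]); M=(l==i)
    W2=np.where(M[...,None],W,np.nan)
    print(n,st[i],rect(W2,(0,0,560,420),.03,.05))
    # ray cast contour onto z=.040
    K=np.array([[im["fx"],0,im["cx"]],[0,im["fy"],im["cy"]],[0,0,1]]);T=np.linalg.inv(im["camera_from_world"])
    def cast(p,z):
        d=cv2.undistortPoints(np.array(p,float).reshape(-1,1,2),K,im["D"]).reshape(-1,2)
        d=np.c_[d,np.ones(len(d))]@T[:3,:3].T; o=T[:3,3]
        return (o+d*((z-o[2])/d[:,2])[:,None])[:,:2]*1000
    cs,_=cv2.findContours(M.astype(np.uint8),cv2.RETR_EXTERNAL,cv2.CHAIN_APPROX_NONE)
    P=cast(max(cs,key=len).reshape(-1,2),.04); print(cv2.minAreaRect(P.astype(np.float32)))
    # slot: dark inside plate hull
    hull=np.zeros_like(m); cv2.fillConvexPoly(hull,cv2.convexHull(max(cs,key=len)),1); hull=cv2.erode(hull,np.ones((9,9)))
    ys,xs=np.nonzero(hull&(~M))
    if len(xs)>5: print("slot",len(xs),cv2.minAreaRect(cast(np.c_[xs,ys],.04).astype(np.float32)))
    cv2.imwrite(f"pics/pl_{n}.png",cv2.resize(im["pixels"][v0:v1,u0:u1,::-1],None,fx=8,fy=8,interpolation=cv2.INTER_NEAREST))
```

```text
scene [ 202  176   45   41 1347] (1347, array([ 515.3, -158.7]), array([101.7, 167.9]), 11.0, np.float64(36.9), array([ 522. , -156.9]))
((519.6590576171875, -157.00152587890625), (163.45001220703125, 101.10038757324219), 10.715797424316406)
slot 84 ((528.0243530273438, -149.161376953125), (52.33930587768555, 95.6939468383789), 88.10921478271484)
side [ 251  167   59   27 1300] (1300, array([ 512.3, -157. ]), array([109.2, 164.4]), 10.7, np.float64(38.3), array([ 512.6, -150. ]))
((511.2752380371094, -149.3374481201172), (164.00181579589844, 112.040771484375), 11.113687515258789)
slot 26 ((503.7007751464844, -140.8701934814453), (111.7586898803711, 41.191871643066406), 6.553393363952637)
```

View pics/pl_side.png

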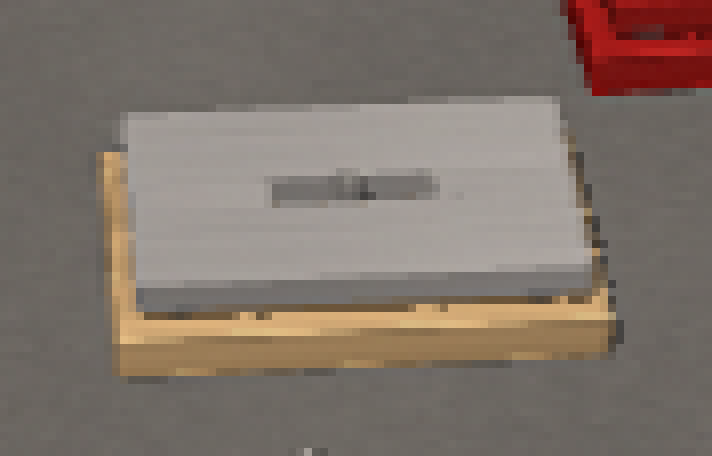

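View pics/pl_scene.png

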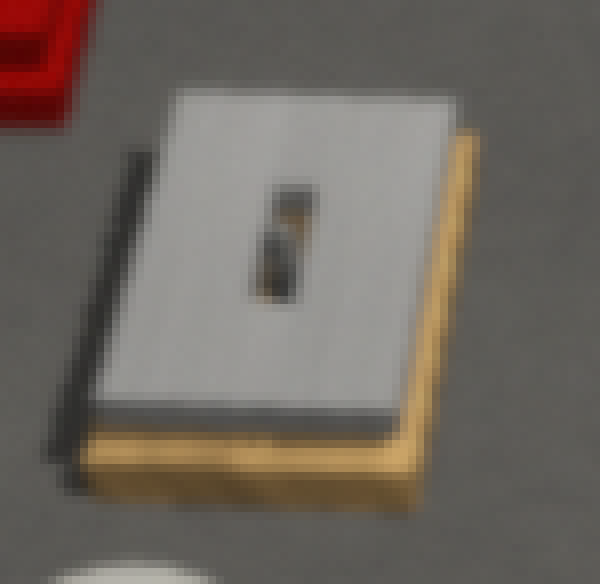

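The cover is at about (0.585, 0.247) with yaw about 6°, and the plate is at about (0.517, -0.156) with yaw about 10.8°. The two views disagree by a few mm on the plate. The jig is on the way, so I'll take one wrist look above it.

```bash
cat >> h.py <<'E'
from scipy.spatial.transform import Rotation as R
def qd(yaw): return [float(np.cos(yaw/2)),float(np.sin(yaw/2)),0.,0.]
def wT(p,q,mount):
    T=np.eye(4);T[:3,:3]=R.from_quat(q).as_matrix();T[:3,3]=p
    return T@mount
def cast(im,T,p,z):
    K=np.array([[im["fx"],0,im["cx"]],[0,im["fy"],im["cy"]],[0,0,1]])
    d=cv2.undistortPoints(np.array(p,float).reshape(-1,1,2),K,im["D"]).reshape(-1,2)
    d=np.c_[d,np.ones(len(d))]@T[:3,:3].T; o=T[:3,3]
    return (o+d*((z-o[2])/d[:,2])[:,None])[:,:2]*1000
E
python3 - <<'E'
from h import *
from cell import r,optics
r.move_to([.51,-.156,.24],qd(np.radians(10.8)))
r.sleep(.2)
p=r.current_tool_pos();q=r.current_ee_rot();im=optics.get_image("wrist")
print(r.current_t(),p,q,r.current_contact_force(),r.current_q())
np.savez("w1.npz",p=p,q=q,**im); cv2.imwrite("pics/w1.png",im["pixels"][:,:,::-1])
T=wT(p,q,im["mount"]);W=cloud(im,T)
hsv=cv2.cvtColor(im["pixels"],cv2.COLOR_RGB2HSV)
m=((hsv[...,1]<45)&(hsv[...,2]>110)&(W[...,2]>.033)&(W[...,2]<.047)).astype(np.uint8)
nl,l,st,c=cv2.connectedComponentsWithStats(m);i=1+np.argmax(st[1:,4]);print(st[i])
M=(l==i).astype(np.uint8);cs,_=cv2.findContours(M,cv2.RETR_EXTERNAL,cv2.CHAIN_APPROX_NONE)
print(cv2.minAreaRect(cast(im,T,max(cs,key=len).reshape(-1,2),.04).astype(np.float32)),np.nanmedian(W[...,2][M>0]))
E
```

```text
2.05 [ 0.50983532 -0.15662454  0.24000012] [ 9.95607476e-01  9.36255988e-02 -6.17193501e-06  3.89758918e-06] [ 0.26970857 -0.51551117 -0.04714792] [-3.85111024e-01  3.35246679e-01  1.70937736e+00  7.40622112e-06
  1.09700243e+00  9.97989446e-01]
[  226    96   112   171 16998]
((513.1461791992188, -160.4599609375), (164.03018188476562, 99.96338653564453), 10.386418342590332) 0.040303148597797295
```

View pics/w1.png

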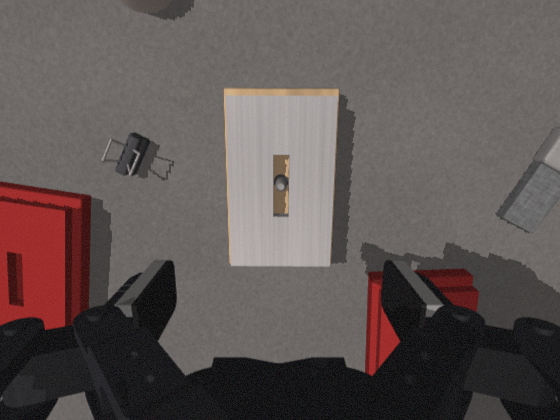

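The wrist view shows the plate at pixels x 226–338, y 96–267. That works out to 164.0 x 100.0 mm, top at z = 40 mm, which matches the specification. The pin tip shows in the slot near (281,183). I'll locate it, then go to the cover.

Run:
```python
from h import *
im=dict(np.load("w1.npz"));T=wT(im["p"],im["q"],im["mount"])
c=im["pixels"][145:225,255:310]
cv2.imwrite("pics/pin.png",cv2.resize(c[:,:,::-1],None,fx=7,fy=7,interpolation=cv2.INTER_NEAREST))
y=np.radians(10.39);a=np.array([np.cos(y),np.sin(y)]);n=np.array([-a[1],a[0]])
for px in [(281,178),(281,183),(281,188)]:
    d=cast(im,T,[px],.048)[0]-[513.1,-160.5];print(px,d@a,d@n)
```

```text
(281, 178) 9.503946063925856 -0.12655588206625867
(281, 183) 4.832823334246903 -0.16095693311987114
(281, 188) 0.1258516149844022 -0.1956222227900251
```

View pics/pin.png

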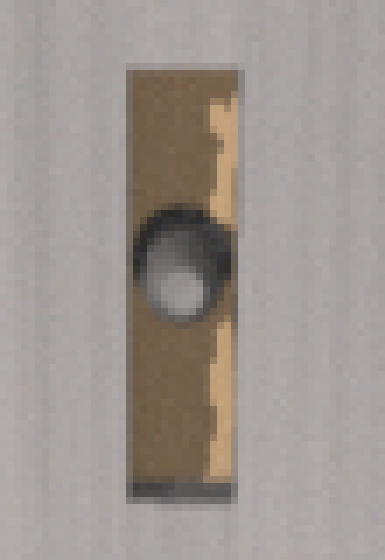

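Run:
```python
from h import *
from cell import r,optics
yaw=np.radians(6.0)
r.move_to([.575,.246,.24],qd(yaw))
r.sleep(.2)
p=r.current_tool_pos();q=r.current_ee_rot();im=optics.get_image("wrist")
print(r.current_t(),p,q,r.current_contact_force(),r.current_q())
np.savez("w2.npz",p=p,q=q,**im); cv2.imwrite("pics/w2.png",im["pixels"][:,:,::-1])
T=wT(p,q,im["mount"]);W=cloud(im,T)
ok=(np.abs(W[...,0]-.585)<.12)&(np.abs(W[...,1]-.247)<.1)
for lo,hi,z in((.064,.08,.072),(.023,.037,.030)):
    m=(ok&(W[...,2]>lo)&(W[...,2]<hi)).astype(np.uint8)
    m=cv2.morphologyEx(m,cv2.MORPH_OPEN,np.ones((3,3)))
    nl,l,st,c=cv2.connectedComponentsWithStats(m);i=1+np.argmax(st[1:,4]);M=(l==i).astype(np.uint8)
    cs,_=cv2.findContours(M,cv2.RETR_EXTERNAL,cv2.CHAIN_APPROX_NONE)
    print(st[i],cv2.minAreaRect(cast(im,T,max(cs,key=len).reshape(-1,2),z).astype(np.float32)),np.nanmedian(W[...,2][M>0]))
```

```text
3.8083 [0.57528039 0.24514925 0.24008795] [9.98660298e-01 5.17455920e-02 5.24155749e-05 8.99171694e-08] [0.62852527 0.83949206 0.01491529] [ 3.28679552e-01  5.00289509e-01  1.45853480e+00 -1.00863852e-05
  1.18276452e+00  1.79573878e+00]
[ 263  133   33  103 3285] ((584.8988647460938, 243.54324340820312), (88.83818817138672, 27.297439575195312), 5.223118305206299) 0.07214191068971648
[ 234  115   91  123 7275] ((583.8946533203125, 243.72129821777344), (120.07208251953125, 85.05016326904297), 5.428090572357178) 0.030282131624239705
```

View pics/w2.png

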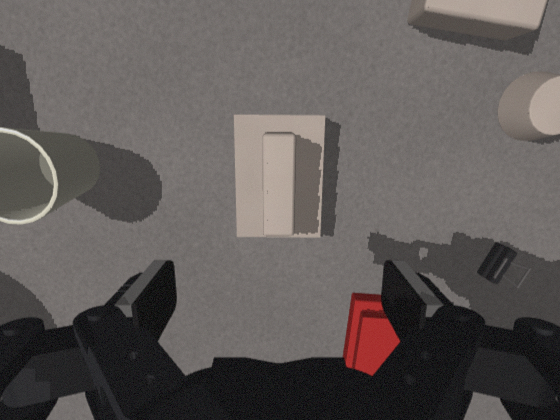

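The wrist view shows the rib at pixels (263–296, 133–236), measuring 88.8 x 27.3 mm at z = 72 mm, on a block of 120.1 x 85.1 mm at z = 30 mm. Both match the cover. Its centre is (0.5843, 0.2436) with yaw 5.35°. The pin tip is near pixel (281,186), so about +2 mm along the slot from the plate's middle.

Next I'll grasp the cover and lift it.

Run:
```python
from h import *
from cell import r,optics
yaw=np.radians(5.35); c=[.5843,.2436]
r.move_to([*c,.12],qd(yaw))
r.move_linear([*c,.056],vel=.08)
print(r.current_t(),r.current_tool_pos(),r.current_contact_force())
r.set_gripper(0.0,squeeze=70)
print(r.current_t(),r.current_opening(),r.current_contact_force(),r.current_tool_pos())
r.move_linear([*c,.13],vel=.12)
r.sleep(.3)
print(r.current_t(),r.current_opening(),r.current_contact_force(),r.current_torque(),r.current_tool_pos())
im=optics.get_image("side");np.savez("s2.npz",**im);cv2.imwrite("pics/s2.png",im["pixels"][:,:,::-1])
p=r.current_tool_pos();q=r.current_ee_rot();im=optics.get_image("wrist");np.savez("w3.npz",p=p,q=q,**im);cv2.imwrite("pics/w3.png",im["pixels"][:,:,::-1])
```

```text
5.3083 [0.58459954 0.2437059  0.05642707] [-0.34697753 -1.28639446 -0.96941601]
5.875 0.3184749505618935 [-1.02748631  1.37523718  4.24780389] [0.58458173 0.24381496 0.05645148]
6.9417 0.320829546588085 [-0.63123274 -0.05437021 -5.16520065] [ 0.06470333  0.01331732 -0.02311805] [0.58408888 0.24352794 0.12944734]
```

View pics/s2.png

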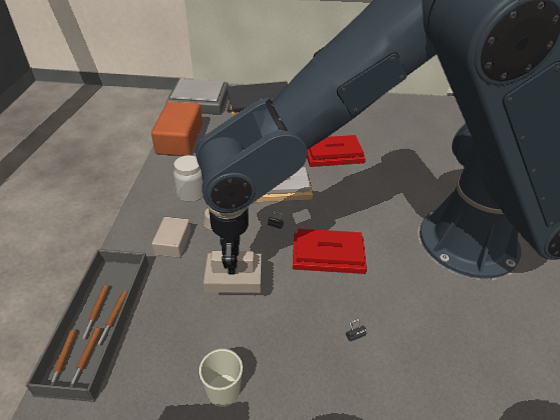

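View pics/w3.png

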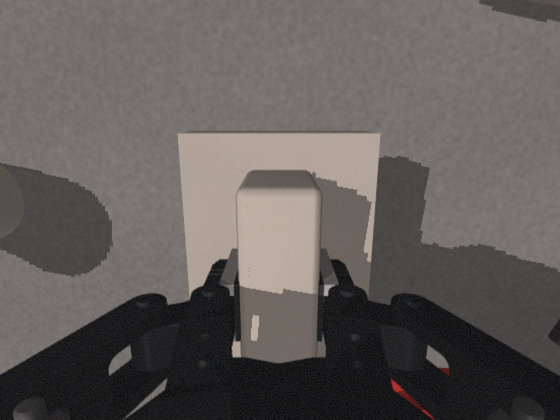

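The cover is held, with about 5 N of weight. The wrist view shows it square in the jaws, with the block's front edge at row 132, columns 180–379. I'll check the in-hand offset from that edge.

Run:
```python
from h import *
im=dict(np.load("w3.npz"));p=im["p"];T=wT(p,im["q"],im["mount"]);W=cloud(im,T)
Ti=R.from_quat(im["q"]).as_matrix()
for z in(.0734+.03,):
    for px in [(180,132),(280,132.5),(379,132)]:
        d=np.r_[cast(im,T,[px],z)[0]/1000,z]-p; print(px,(Ti.T@d*1000).round(1))
print(np.nanmedian(W[140:165,190:370,2]),np.nanmedian(W[195:280,250:310,2]), [np.nanmedian(W[140:165,a:a+30,2]) for a in(190,340)])
```

```text
(180, 132) [ 60.3 -39.1  26.1]
(280, 132.5) [60.1  2.7 26.1]
(379, 132) [60.2 44.1 26.2]
0.10324882644793248 0.14529372873083735 [np.float64(0.10320118307258615), np.float64(0.10331693719459054)]
```

In hand the cover is square, level and centred in x. It reads about 2.5 mm off in tool y. The jaws centre the rib, so that is wrist-camera bias, and it agrees with the fixed cameras reading 2–3 mm higher in y. I'll correct the plate centre to (0.5127, -0.158) and carry the cover high, over the jar.

```bash
cat >> h.py <<'E'
YAW=np.radians(10.39);A=np.array([np.cos(YAW),np.sin(YAW)]);N=np.array([-A[1],A[0]])
C=np.array([.51265,-.1580])
def pos(s,z,n=0.): return [*(C+A*s+N*n),z]
E
python3 - <<'E'
from h import *
from cell import r,optics
p=r.current_tool_pos()
r.move_linear([p[0],p[1],.22],vel=.2)
r.move_to(pos(.002,.20),qd(YAW))
r.move_linear(pos(.002,.112),vel=.1)
r.sleep(.3)
print(r.current_t(),r.current_tool_pos(),r.current_contact_force(),r.current_opening())
f0=r.current_contact_force()[2]
z=.110
while z>.0962:
    z-=.001
    r.move_linear(pos(.002,z),vel=.02); 
    f=r.current_contact_force()
    print(round(z,4),np.round(f,1),r.current_tool_pos()[2].round(4),round(r.current_t(),2))
    if f[2]-f0>5: break
for n in("side","scene"):
    im=optics.get_image(n);np.savez(n+"3.npz",**im);cv2.imwrite(f"pics/{n}3.png",im["pixels"][:,:,::-1])
E
```

```text
10.4833 [ 0.51473451 -0.1576973   0.11229807] [-0.00900859 -0.45519174 -3.59409351] 0.3194430005306717
0.109 [-0.  -0.3 -4.1] 0.1088 10.78
0.108 [ 0.1 -0.1 -4.4] 0.1079 11.03
0.107 [-0.1  0.1 -3.8] 0.1069 11.28
0.106 [-0.2  0.7 -3.9] 0.1059 11.53
0.105 [ 0.6  0.6 -3.4] 0.1049 11.78
0.104 [ 0.3  0.  -3.8] 0.1039 12.03
0.103 [ 1.   0.2 -4.1] 0.1029 12.28
0.102 [-0.6 -0.6 -3.8] 0.1019 12.53
0.101 [ 0.7 -0.7 -4.2] 0.1009 12.78
0.1 [ 0.5  0.  -3.7] 0.0999 13.03
0.099 [-0.3  0.3 -3.9] 0.0989 13.28
0.098 [-0.3  0.8 -3.4] 0.0979 13.53
0.097 [-0.2 -0.3 -3.1] 0.0969 13.78
0.096 [-1.9  0.4  2.9] 0.0964 14.03
```

There was no contact at the 8 mm ride height (TCP 0.104), and the first contact came at 0.0964, exactly the flat height. The socket has dropped over the pin. I'll check with a look.

Run:
```python
from h import *
a=dict(np.load("side3.npz"))["pixels"][140:230,210:340,::-1];b=dict(np.load("scene3.npz"))["pixels"][130:250,170:290,::-1]
cv2.imwrite("pics/on.png",np.hstack([cv2.resize(a,(400,300),interpolation=3),cv2.resize(b,(400,300),interpolation=3)]))
```

```text
(no output)
```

View pics/on.png

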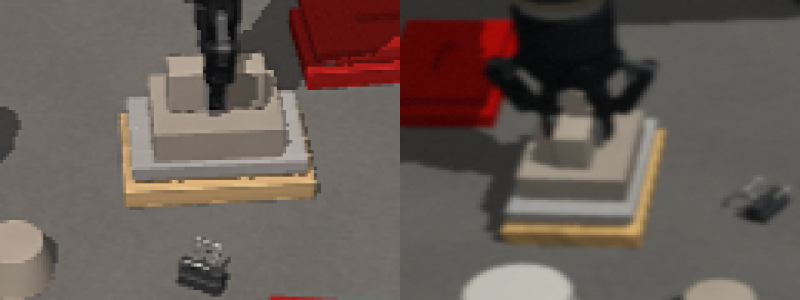

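The cover lies flat and square in the middle of the plate. Now I'll press it down gently while watching the force.

Run:
```python
from h import *
from cell import r,optics
z=.0955
while z>.078:
    r.move_linear(pos(.002,z),vel=.02); r.sleep(.1)
    f=r.current_contact_force();t=r.current_tool_pos()
    print(round(z,4),np.round(f,1),t.round(4),r.current_opening().__round__(3),round(r.current_t(),2))
    if f[2]>32: break
    z-=.0007
r.sleep(.3);print(np.round(r.current_contact_force(),1),r.current_torque(),r.current_tool_pos(),r.current_t())
for n in("side","scene","wrist"):
    im=optics.get_image(n);np.savez(n+"4.npz",p=r.current_tool_pos(),q=r.current_ee_rot(),**im);cv2.imwrite(f"pics/{n}4.png",im["pixels"][:,:,::-1])
a=dict(np.load("side4.npz"))["pixels"][140:230,210:340,::-1];b=dict(np.load("scene4.npz"))["pixels"][130:250,170:290,::-1]
cv2.imwrite("pics/on4.png",np.hstack([cv2.resize(a,(400,300),interpolation=3),cv2.resize(b,(400,300),interpolation=3)]))
```

```text
0.0955 [-1.5 -0.1  3.5] [ 0.5147 -0.1577  0.0956] 0.32 14.48
0.0948 [-0.5  0.   4.3] [ 0.5147 -0.1577  0.0948] 0.314 14.83
0.0941 [-0.5 -0.5  4.9] [ 0.5147 -0.1577  0.0941] 0.322 15.18
0.0934 [ 0.2 -0.8  4.8] [ 0.5147 -0.1577  0.0935] 0.32 15.53
0.0927 [-2.   0.1  5.3] [ 0.5147 -0.1577  0.0928] 0.318 15.88
0.092 [-0.7 -0.5  6.5] [ 0.5147 -0.1577  0.0922] 0.318 16.23
0.0913 [-0.9  0.2  7.7] [ 0.5147 -0.1577  0.0915] 0.324 16.58
0.0906 [-1.6  0.5  8.1] [ 0.5148 -0.1577  0.0909] 0.317 16.93
0.0899 [-2.1  0.2 11.4] [ 0.5148 -0.1577  0.0904] 0.316 17.28
0.0892 [-6.4  1.7 20.3] [ 0.5148 -0.1577  0.0903] 0.319 17.63
0.0885 [-9.4  2.9 28.9] [ 0.5148 -0.1577  0.0903] 0.317 17.98
0.0878 [-12.6   4.5  38.5] [ 0.5149 -0.1577  0.0903] 0.321 18.33
[-12.9   4.1  38.5] [ 0.82106713  2.12669067 -0.01454867] [ 0.51492357 -0.15772912  0.09029118] 18.6333
```

View pics/on4.png

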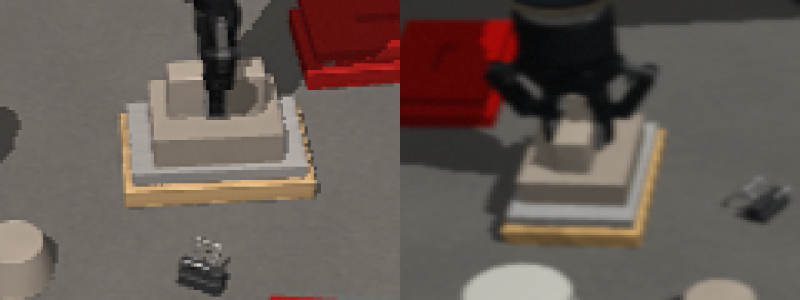

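The plate met its stop at TCP 0.0903, which is 6.1 mm of travel, and the force then rose steeply. I'll ease off to about 20 N, still fully home, recheck and hand in.

Run:
```python
from h import *
from cell import r,optics
r.move_linear(pos(.002,.0890),vel=.02); r.sleep(.4)
print(np.round(r.current_contact_force(),1),r.current_tool_pos(),r.current_ee_rot(),r.current_opening())
im=optics.get_image("side")
a=dict(np.load("side0.npz"))["pixels"]
m=(np.abs(im["pixels"].astype(int)-a).sum(2)>90)
cv2.imwrite("pics/fin.png",im["pixels"][:,:,::-1])
W=cloud(im);S=W[150:215,230:325].reshape(-1,3)
d=(S-np.r_[C,0]); s=d[:,:2]@A;n=d[:,:2]@N
k=(abs(s)<.085)&(abs(n)<.05)&(S[:,2]<.055)&(S[:,2]>.02)&(abs(s)>.065)&(abs(s)<.078)
print("plate top z",np.nanmedian(S[k,2]),k.sum())
r.hand_in();print(r.current_t())
```

```text
[-7.4  1.7 22.6] [ 0.51479886 -0.15772232  0.09035501] [9.95889992e-01 9.05705269e-02 2.69175828e-04 1.76647093e-04] 0.3171572246165892
plate top z 0.03241259070817132 194
the job is handed in; nothing more can be done
the job is handed in; nothing more can be done
```

View pics/fin.png

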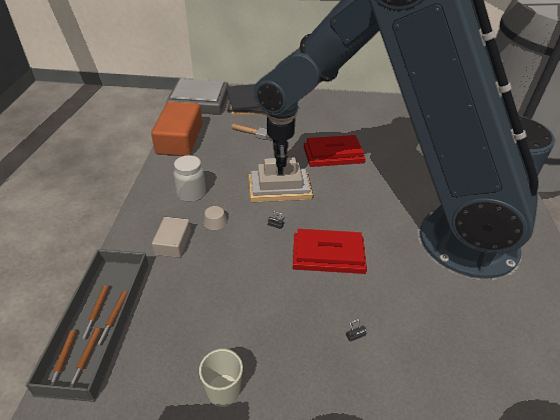

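I set the cover over the grey jig's pin, pressed the sprung plate home, and handed the job in at about 19 s while still gripping and pressing it. No verdict is reported, so the result rests on my own checks.

- **Placing:** The pin tip was visible in the wrist camera, about 2 mm to the +x side of the plate's middle, so I placed the socket straight over it. No sliding search was needed. There was no contact at the 8 mm ride height, and first contact came exactly at the flat height (TCP 0.0964).
- **Pressing:** The plate met its stop after about 6 mm of travel, with a peak of about 38 N. I eased that to about 22 N before handing in.
- **Last checks:** The arm was level and square. The side camera put the plate top at 32.4 mm, where about 34 mm would be fully home, and that camera read about 1.7 mm low on the raised plate too. In the last side picture the other things on the bench stand where they were.
- **Disagreement:** The wrist camera read about 2.5 mm off sideways against the fixed cameras and the jaw centre. I corrected the plate position for that before placing.

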